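# Unlock, set and relock a lathe's speed dial

### The arm

A 6-joint arm with a two-finger parallel gripper is mounted at the origin on the work surface. World frame = base frame: x ahead of the robot, y to its left, z up, the work surface at z = 0. Lengths are in m, angles in rad, forces in N, time in s.
With the tool pointing down it reaches from about 0.375 to 0.975 m from the base axis. Payload 3.8 kg.
Tool frame: the origin (TCP) lies at the very end of the fingers, on their centre line; the grasp point (between the pads) lies 19 mm behind it; z points along the fingers, y is the line along which they close (so a half turn about z gives the same grasp; the last joint's range is limited). The gripper opens to 85 mm and grips with 20 to 120 N. Pads are 22 mm wide; open, the fingers measure 114 mm over their backs; the gripper's body (76 mm by 85 mm) begins 54 mm behind the grasp point. The pads swing forward as they close: fully open they stand 13 mm farther back than shut.
Start: joints at [1.237, 0.264, 1.604, -0, 1.274, -0.037], TCP at [0.197, 0.645, 0.231] pointing down, gripper open.
Joint ranges: [-2.63, 2.63], [-0.94, 2.18], [0.31, 2.57], [-1.31, 4.45], [0, 2.66], [-2.55, 2.55]. Speed limits (rad/s): [2.57, 2.57, 3.14, 3.14, 3.14, 3.14].

### API

Orientations are given as a rotation vector (axis times angle).
In Python, from workcell import monitor, viewer, job gives the robot as it stands. The module is installed in compiled form; this text tells all that it offers.
- The arm moves only by the tool step_arm, never from a script. Its argument "series" is one flat list of numbers, 4 for each row, row after row: the shift along the tool's x, y, z in m, then the turn about the tool's z in rad. A call has 1 to 8 rows; each row is the pose to reach, as a shift and turn from the pose commanded when the call began, along the tool's axes at that moment; what a row does not reach only later rows make up. A row lasts 1/8 s, in which the tool goes at most 62.5 mm and 10.7 degrees, less where a joint would pass 70% of its speed; a pose out of reach is approached as far as the arm can. A call with a gripper value outside its range is refused whole. "gripper" is the opening, from 0 (shut) to 1 (fully open), set as the call begins (left out, the last holds). The fingers move at their own pace and stop on an object; "newtons" is the grip in N (left out, the last holds). Time passes only in rows, so rows that repeat a pose let the fingers close. It gives the time, the measured TCP pose, the force, the opening and the grip force at its end, in the units of the state.
- monitor.read_state(): the state, without advancing time (a new reading comes with each control period).
- viewer.read_camera(name): name is "scene" or "side" or "wrist"; returns a dict with "image" (400x640x3 uint8, red, green, blue), "intrinsics" (3x3 intrinsics, pixels), "distortion" ([k1, k2, p1, p2, k3] as OpenCV has them; the pictures are not rectified), "T" (4x4, takes a point from camera to world coordinates); the wrist camera has in their place "hand_eye" (4x4, takes a point from camera to tool coordinates, whose origin is the TCP and whose axes are the flange's). Camera axes: x right, y up, looking along -z (the intrinsics and any distortion apply to the point x, -y, -z); pixel columns grow to the right and rows downward; lengths in m; the calibration is good to about 2 mm. A picture is of the moment at which its call begins: read the wrist's pose just before it. There is no depth.
- job.finish_job(): hands the job in; it is judged then, once.
Trained networks look in a picture, given as the dict that the camera call returned (one of the last four; its "shot" number tells which), for a name from the list of things; names that differ only in an ending like _2 or _b are one class to them, and where a whole thing is asked for, a point or a joint stands for the part that bears it (a point fixed in the world has none). Each returns a list of dicts, best first, with "score" (0 to 1); they miss things now and then, are a little off and sometimes report something else, mostly with a low value. They report only what shows in the picture. A call takes as long as a camera call.
- viewer.boxes_of(picture, label): "extent" ([centre column, centre row, width, height] in pixels, round what is visible of it).
- viewer.spot_point(picture, label): "point" ([column, row] in pixels: a listed point, or the origin of a listed thing).
The state is a dict: "time": time; "q": joint angles; "joint_vel": joint speeds; "joint_torque": joint torques, N m; "tool_pos": TCP position; "tcp_rot": TCP orientation; "wrist_force": force on the tool from outside, world axes, zero at the start; "torque": the same for the moment, N m; "width": opening from 0.0 (shut) to 1.0 (fully open); "grip_force": force on a finger pad.
Only numpy, scipy, OpenCV 4.12 (cv2) and the standard library are available. Lean on these libraries where they do the work, as an engineer would, in place of code of your own. Each camera call takes 0.05 s, during which the arm holds its last target. There are 200 camera calls.

### The job

Change the speed setting on the lathe's control box: slide the flush orange lock switch in its recess fully over to the green end, turn the dial clockwise, click by click, to step 5 (the long red mark is step 0, each click is one step), then slide the lock switch fully back to the red end. Do not disturb the other things on the bench.

Things in the scene. Friction and masses are not known exactly. Their poses are not given: they have to be found in the camera images.
- control_box: Cream control box fixed on the bench, 160 mm (its x) by 170 mm (its y) by 45 mm high, flat top face 45 mm above its origin; origin at the centre of its underside. In its top face, centred at x = 0, y = +48 mm of the box, is a straight recess 130 mm long (along the box's x, from -65 to +65), 36 mm wide and 10 mm deep, in which the lock switch slides. A flush red patch marks the recess's -x end, a green patch its +x end. The dial stands at x = 0, y = -35 mm of the box.
- lock_rib (a point): Middle of the top of the orange lock switch: an upright rib across the recess, 8 mm thick (along the box's x), 33 mm wide, its top level with the box's face, its foot near the recess's floor. Its axes are the box's. It is pushed on either flank by a fingertip that reaches down into the recess (5 to 7 mm below the face is enough); there are 49 mm of free recess behind it at either end of its travel. Friction about 2 N, stays where it is left.
- lock_slide (a joint): Travel of the lock switch along the box's +x: 0 = locked (red end, rib 12 mm on the -x side of the recess's middle), 0.024 m = fully unlocked (green end, rib 12 mm on the +x side of the middle), where it meets its stops. While it is locked a bolt inside blocks the dial (it gives springily by some degrees and returns; do not force it); the dial turns freely from about 0.012 m on.
- dial_grip (a point): On the dial's axis, at mid-height of its grip, 24 mm above the box's face. The dial is black: a round skirt 64 mm across and 5 mm high, and on it a straight bar grip 56 mm long, 14 mm wide, its top 42 mm above the box's face. The point's x axis runs along the bar towards the end with the white pointer (it turns with the dial); z is up.
- speed_dial (a joint): Angle of the dial, growing clockwise seen from above, 0 = step 0, where the pointer looks along the box's +x to the long red mark. A click (spring detent, about 0.07 N m to turn on) every 0.5236 rad (30 degrees); short black marks show steps 1 to 8 clockwise; end stops just beyond steps 0 and 8. Step 5 is 2.618 rad. It starts at step 0, 1 or 2. Left between clicks it springs to the nearer one.
- turned_bowl: Bystander: light wooden bowl, 120 mm across, 55 mm high, standing; origin at the centre of its foot.
- spindle_blank: Bystander: dark turned wooden spindle, standing, 60 mm across the foot, 90 mm high; origin at the centre of its foot.
- jaw_chuck: Bystander: steel four-jaw chuck lying jaws up, 96 mm across, 60 mm high; origin at the centre of its underside.

How it is judged:
By the outcome, as a careful person would: the job done as asked, in the order asked, and still so for the second after the job is handed in, with the robot touching nothing.
It also fails if it takes over 69 s, if anything falls off the work surface, if the arm or the gripper's body presses on something with over 40 N, if the wrist force passes 120 N, or if a joint passes its speed limit or range.

## Working session

There is one attempt and no reset: what is moved stays moved. The work goes in short steps, Python scripts to look and compute and a tool call to move; the robot and the scene stay as the last step left them, time stands still between calls to the robot, and variables do not carry over. Pictures are saved under pics/ and viewed, at most 10 in all, crops included, and the job is handed in when it is done.

Besides the shell and the picture viewer there is one more tool, called after ">>>" as name(argument=value, ...) on one line, values as JSON. step_arm: Moves the arm, as the interface text tells. Its arguments: {"type":"object","properties":{"series":{"type":"array"},"gripper":{"type":"number"},"newtons":{"type":"number"}},"required":["series"]}

```bash
mkdir -p pics; cat > h.py <<'E'
import numpy as np, cv2
from scipy.spatial.transform import Rotation as R
from workcell import monitor, viewer, job
def shot(name, save=None):
    s=monitor.read_state(); p=viewer.read_camera(name)
    if name=='wrist':
        T=np.eye(4);T[:3,:3]=R.from_rotvec(s['tcp_rot']).as_matrix();T[:3,3]=s['tool_pos']
        p['W']=T@np.array(p['hand_eye'])
    else: p['W']=np.array(p['T'])
    if save: cv2.imwrite('pics/'+save,p['image'][:,:,::-1])
    return p
def ray(p,px,z):
    u=cv2.undistortPoints(np.array([[px]],float),np.array(p['intrinsics'],float),np.array(p['distortion'],float))[0,0]
    d=p['W'][:3,:3]@np.array([u[0],-u[1],-1]); o=p['W'][:3,3]
    return o+d*(z-o[2])/d[2]
def proj(p,X):
    X=np.atleast_2d(X); C=(X-p['W'][:3,3])@p['W'][:3,:3]; C=C*[1,-1,-1]
    return cv2.projectPoints(C,np.zeros(3),np.zeros(3),np.array(p['intrinsics'],float),np.array(p['distortion'],float))[0][:,0]
E
python3 - <<'E'
from h import *
s=monitor.read_state(); print({k:np.round(v,3) for k,v in s.items()})
ims=[]
for c in ['scene','side','wrist']:
    p=shot(c); ims.append(p['image'])
    for n,z in [('control_box',0),('lock_rib',.045),('dial_grip',.069),('turned_bowl',0),('spindle_blank',0),('jaw_chuck',0)]:
        for r in viewer.spot_point(p,n)[:2]: print(c,n,round(r['score'],2),np.round(r['point'],1),np.round(ray(p,r['point'],z),3))
cv2.imwrite('pics/a.png',ims[0][:,:,::-1]);cv2.imwrite('pics/b.png',ims[1][:,:,::-1])
E
```

```text
{'time': np.float64(0.0), 'q': array([ 1.237,  0.265,  1.605,  0.   ,  1.274, -0.037]), 'joint_vel': array([-0.   , -0.002,  0.   ,  0.002,  0.003, -0.   ]), 'joint_torque': array([-1.0000e-03, -5.1511e+01, -3.6731e+01,  0.0000e+00,  1.3000e-02,
       -0.0000e+00]), 'tool_pos': array([0.197, 0.645, 0.23 ]), 'tcp_rot': array([-4.640e-01, -3.107e+00,  3.000e-03]), 'wrist_force': array([-0.089,  0.726, -0.061]), 'torque': array([-0.001, -0.04 , -0.033]), 'grip_force': np.float64(0.0), 'width': np.float64(1.001)}
scene control_box 0.74 [343.  238.1] [ 0.576  0.032 -0.   ]
scene lock_rib 0.42 [361.5 220. ] [0.586 0.083 0.045]
scene dial_grip 0.69 [335.8 223.8] [0.578 0.004 0.069]
scene turned_bowl 0.75 [215.1 317.2] [ 0.604 -0.358  0.   ]
scene turned_bowl 0.62 [336.6 224. ] [ 0.524  0.051 -0.   ]
scene spindle_blank 0.84 [185.5 272.4] [ 0.444 -0.354  0.   ]
scene jaw_chuck 0.84 [398.8 166.4] [ 0.435  0.364 -0.   ]
side lock_rib 0.36 [339.4 186.7] [0.58  0.088 0.045]
side dial_grip 0.83 [345.1 199.6] [0.572 0.002 0.069]
side turned_bowl 0.94 [404.7 329.7] [ 0.608 -0.355  0.   ]
side spindle_blank 0.57 [323.  349.7] [ 0.434 -0.367  0.   ]
side jaw_chuck 0.69 [274.2 150.4] [0.446 0.368 0.   ]
```

View pics/a.png

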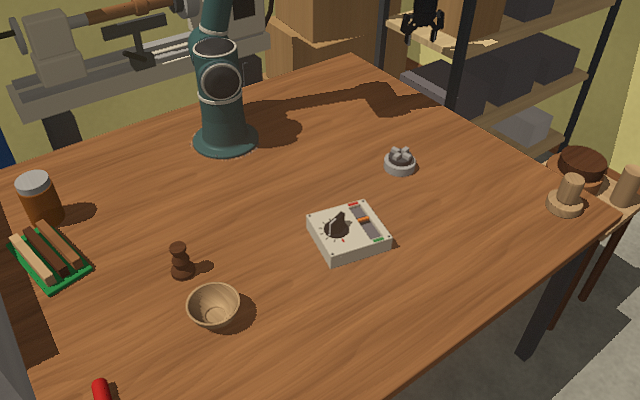

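View pics/b.png

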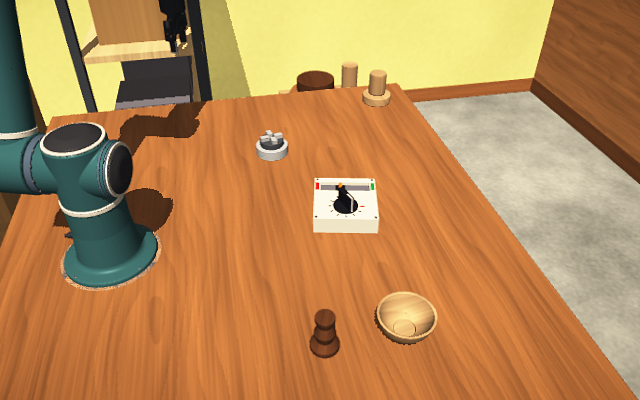

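>>> step_arm(series=[-0.03,-0.025,-0.005,0,-0.065,-0.055,-0.01,0,-0.1,-0.085,-0.015,0,-0.135,-0.115,-0.02,0,-0.17,-0.147,-0.025,0,-0.205,-0.178,-0.03,0,-0.24,-0.21,-0.035,0,-0.275,-0.24,-0.04,0])

```text
time: 2.05
tool_pos: [0.3908, 0.3342, 0.2717]
tcp_rot: [0.464, 3.107, 0.001]
wrist_force: [0.9, 0.9, -0.5]
width: 1.0
grip_force: 0.0
```

>>> step_arm(series=[-0.034,-0.029,-0.005,0.16,-0.068,-0.058,-0.01,0.32,-0.1,-0.087,-0.015,0.48,-0.135,-0.116,-0.02,0.64,-0.17,-0.147,-0.025,0.8,-0.205,-0.178,-0.03,0.96,-0.24,-0.205,-0.035,1.12,-0.264,-0.228,-0.04,1.28], gripper=0)

```text
time: 3.05
tool_pos: [0.5769, 0.0386, 0.3115]
tcp_rot: [2.235, 2.207, 0.0]
wrist_force: [0.6, -0.0, 0.9]
width: -0.0
grip_force: 0.0
```

>>> step_arm(series=[0,0,0,0,0,0,0,0])

```text
time: 3.3
tool_pos: [0.5756, 0.0407, 0.311]
tcp_rot: [-2.226, -2.215, 0.0]
wrist_force: [-0.0, 1.5, -0.1]
width: -0.001
grip_force: 0.0
```

```bash
python3 - <<'E'
from h import *
s=monitor.read_state(); print(s['time'],s['q'],s['tool_pos'],s['tcp_rot'])
p=shot('wrist','w1.png')
for n,z in [('control_box',0),('lock_rib',.045),('dial_grip',.069)]:
    for r in viewer.spot_point(p,n)[:2]: print(n,round(r['score'],2),np.round(r['point'],1),np.round(ray(p,r['point'],z),4))
E
```

```text
3.3 [2.70342113e-02 3.95722729e-02 1.71465794e+00 6.04380398e-04
 1.38805901e+00 3.17032318e-02] [0.5755698  0.04067969 0.311044  ] [-2.22609813e+00 -2.21548483e+00  1.55630041e-04]
control_box 0.63 [322.6 167.2] [0.5838 0.0434 0.    ]
lock_rib 0.56 [322.9 135. ] [0.5833 0.0909 0.045 ]
dial_grip 0.97 [318.7 203. ] [0.5775 0.0073 0.069 ]
```

View pics/w1.png

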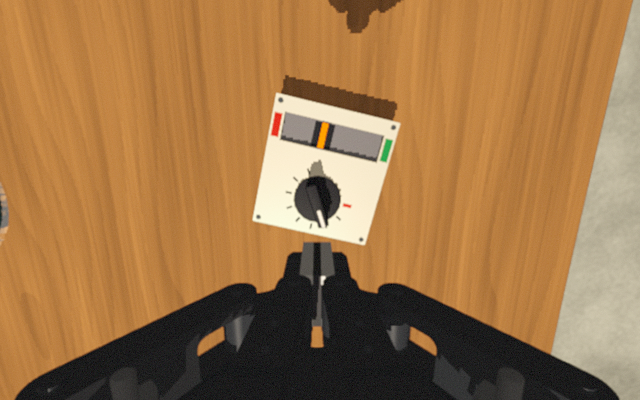

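```bash
cat > fit.py <<'E'
from h import *
from scipy.optimize import least_squares
def fit(p,pix,x0):
    c=np.array([[-80,85],[80,85],[80,-85],[-80,-85]])/1000
    def W(v): 
        a=v[2];M=np.array([[np.cos(a),-np.sin(a)],[np.sin(a),np.cos(a)]])
        return M,v[:2]
    def res(v):
        M,t=W(v); X=np.c_[c@M.T+t,np.full(4,.045)]
        return (proj(p,X)-pix).ravel()
    s=least_squares(res,x0); return s.x,s.fun
def b2w(v,x,y): 
    a=v[2]; return np.array([v[0]+np.cos(a)*x-np.sin(a)*y, v[1]+np.sin(a)*x+np.cos(a)*y])
E
python3 - <<'E'
from fit import *
p=shot('wrist')
im=p['image'].astype(int)
# refine box outline: cream mask
m=((im.min(2)>175)).astype(np.uint8)
m=cv2.morphologyEx(m,cv2.MORPH_CLOSE,np.ones((45,45)));n,l,st,_=cv2.connectedComponentsWithStats(m[:250])
k=1+np.argmax(st[1:,4]);cs=cv2.findContours((l==k).astype(np.uint8),0,2)[0][0]
print(st[k],cv2.boxPoints(cv2.minAreaRect(cs)))
for pix in [np.array([[278,94],[399,122],[365,244],[254,220]],float)]:
    v,f=fit(p,pix,[.58,.04,-.2]); print(v,f)
print('dial',b2w(v,0,-.035),'rib0',b2w(v,-.012,.048),'recess ends',b2w(v,-.065,.048),b2w(v,.065,.048))
a=ray(p,(318,186),.087);t=ray(p,(323,227),.087);print('pointer deg rel box',np.degrees(np.arctan2(t[1]-a[1],t[0]-a[0])-v[2]))
big=p['image'][80:260,220:430,::-1]; big=cv2.resize(big,None,fx=3.5,fy=3.3,interpolation=cv2.INTER_CUBIC)
q=p['image'].copy()
cv2.imwrite('pics/w1c.png',big)
E
```

```text
[  253    94   147   156 15675] [[242.65604 229.75763]
 [276.22757  93.07345]
 [399.41043 123.32889]
 [365.8389  260.01306]]
[ 0.58468826  0.04163692 -0.22610931] [-1.64042621 -1.22363484  1.74547577  0.33130471  0.66826955  0.65674989
 -0.72463144  0.78298102]
dial [0.5768417  0.00752781] rib0 [0.58375471 0.09110538] recess ends [0.53210377 0.10298732] [0.65879476 0.07384293]
pointer deg rel box -70.38375323026226
```

View pics/w1c.png

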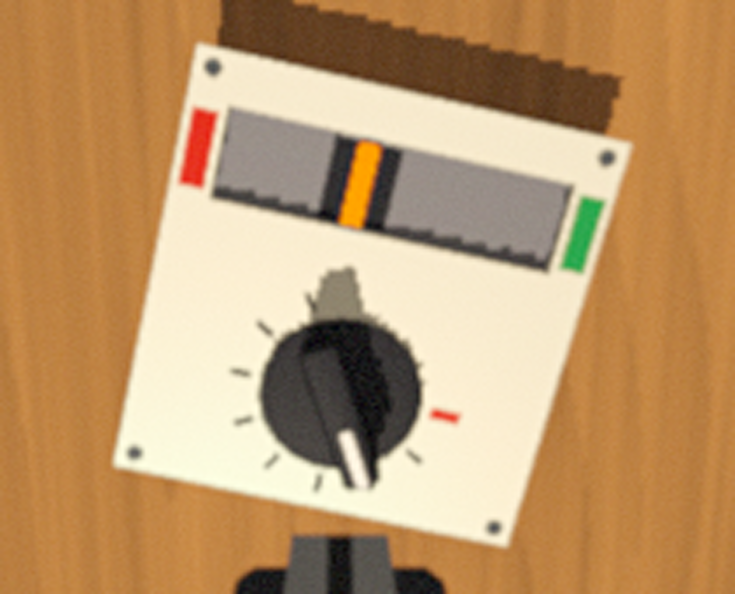

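>>> step_arm(series=[0.019,-0.007,0.03,0.11,0.038,-0.014,0.08,0.221,0.057,-0.0203,0.13,0.221,0.057,-0.0203,0.18,0.221,0.057,-0.0203,0.22,0.221,0.057,-0.0203,0.236,0.221,0.057,-0.0203,0.236,0.221])

```text
time: 4.42
tool_pos: [0.5553, 0.0976, 0.0746]
tcp_rot: [-2.457, -1.956, 0.003]
wrist_force: [0.8, 0.0, 0.2]
width: -0.0
grip_force: 0.0
```

```bash
python3 - <<'E'
from h import *
s=monitor.read_state(); print(s['time'],s['tool_pos'],s['tcp_rot'])
p=shot('wrist','w2.png')
for n,z in [('lock_rib',.045),('dial_grip',.069)]:
    for r in viewer.spot_point(p,n)[:2]: print(n,round(r['score'],2),np.round(r['point'],1),np.round(ray(p,r['point'],z),4))
E
```

```text
4.425 [0.55528946 0.09763696 0.07463223] [-2.45735484 -1.95564791  0.00265285]
lock_rib 0.75 [364.4 239.2] [0.582 0.091 0.045]
```

View pics/w2.png

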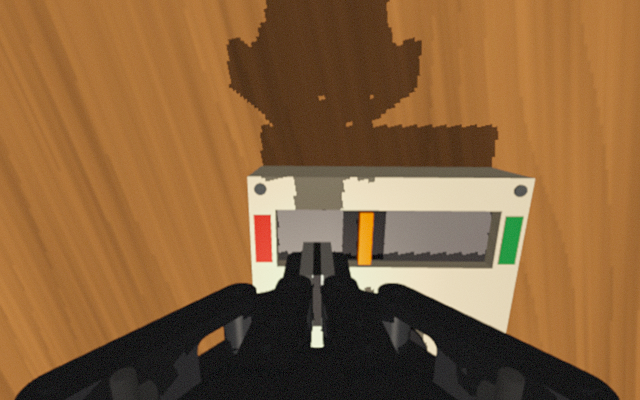

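>>> step_arm(series=[0,0,0.012,0,0,0,0.024,0,0,0,0.03,0,0,0,0.0355,0,0,0,0.0355,0])

```text
time: 5.2
tool_pos: [0.5555, 0.0973, 0.039]
tcp_rot: [-2.458, -1.955, 0.002]
wrist_force: [0.2, -0.1, -0.7]
width: -0.002
grip_force: 0.0
```

>>> step_arm(series=[0,0.004,0,0,0,0.008,0,0,0,0.012,0,0,0,0.016,0,0,0,0.02,0,0,0,0.024,0,0,0,0.026,0,0,0,0.026,0,0])

```text
time: 6.2
tool_pos: [0.5815, 0.0915, 0.0397]
tcp_rot: [2.459, 1.955, 0.0]
wrist_force: [-1.0, -0.5, -0.2]
width: 0.0
grip_force: 0.5
```

>>> step_arm(series=[0,0.003,0,0,0,0.006,0,0,0,0.008,0,0,0,0.008,0,0])

```text
time: 6.7
tool_pos: [0.5894, 0.0896, 0.0397]
tcp_rot: [2.459, 1.955, 0.0]
wrist_force: [-0.9, -0.5, -0.3]
width: 0.003
grip_force: 0.5
```

>>> step_arm(series=[0,0.002,0,0,0,0.004,0,0,0,0.004,0,0])

```text
time: 7.08
tool_pos: [0.5932, 0.0888, 0.0397]
tcp_rot: [2.459, 1.955, 0.0]
wrist_force: [-0.9, 0.4, 0.4]
width: 0.001
grip_force: 0.6
```

>>> step_arm(series=[0,0.002,0,0,0,0.002,0,0])

```text
time: 7.32
tool_pos: [0.5951, 0.0883, 0.0397]
tcp_rot: [2.459, 1.955, -0.0]
wrist_force: [-2.0, 0.0, -0.3]
width: 0.002
grip_force: 0.7
```

```bash
python3 - <<'E'
from h import *
s=monitor.read_state(); print(s['time'],s['tool_pos'],s['wrist_force'])
p=shot('wrist'); cv2.imwrite('pics/w3.png',cv2.resize(p['image'][140:300,200:520,::-1],None,fx=2,fy=2))
for n,z in [('lock_rib',.045)]:
    for r in viewer.spot_point(p,n)[:2]: print(n,round(r['score'],2),np.round(r['point'],1),np.round(ray(p,r['point'],z),4))
E
```

```text
7.325 [0.59510406 0.08833872 0.03971698] [-2.03450985  0.02058663 -0.33282617]
lock_rib 0.77 [340.  266.2] [0.6053 0.0852 0.045 ]
```

View pics/w3.png

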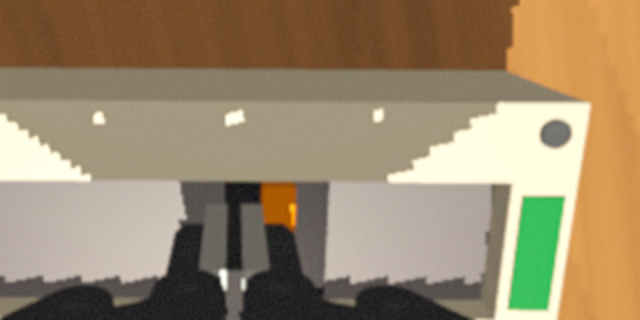

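>>> step_arm(series=[0,0.001,0,0,0,0.002,0,0,0,0.002,0,0])

```text
time: 7.8
tool_pos: [0.5964, 0.0881, 0.0397]
tcp_rot: [-2.458, -1.955, 0.001]
wrist_force: [-4.6, 0.5, 1.2]
width: 0.003
grip_force: 2.1
```

>>> step_arm(series=[0,0.001,0,0,0,0.001,0,0])

```text
time: 8.05
tool_pos: [0.5965, 0.0881, 0.0397]
tcp_rot: [-2.457, -1.954, 0.003]
wrist_force: [-6.9, 0.8, 3.1]
width: 0.003
grip_force: 3.4
```

>>> step_arm(series=[0,-0.005,0,0,0,-0.005,-0.04,0,0,-0.005,-0.08,0,0,-0.004,-0.12,0,-0.025,-0.003,-0.13,-0.17,-0.055,-0.0021,-0.13,-0.34,-0.083,-0.0021,-0.13,-0.524,-0.083,-0.0021,-0.13,-0.524], gripper=0.55)

```text
time: 9.05
tool_pos: [0.5782, 0.0058, 0.1706]
tcp_rot: [1.87, 2.521, 0.002]
wrist_force: [0.1, 0.8, 0.4]
width: 0.549
grip_force: 0.0
```

```bash
python3 - <<'E'
from h import *
s=monitor.read_state(); print(s['time'],s['tool_pos'],s['tcp_rot'],s['wrist_force'],s['width'])
p=shot('wrist','w4.png')
for n,z in [('lock_rib',.045),('dial_grip',.069)]:
    for r in viewer.spot_point(p,n)[:2]: print(n,round(r['score'],2),np.round(r['point'],1),np.round(ray(p,r['point'],z),4))
E
```

```text
9.05 [0.57822031 0.00575281 0.17064283] [1.87036315e+00 2.52055188e+00 2.34900653e-03] [0.05828698 0.82181331 0.40794964] 0.5488359508434693
lock_rib 0.9 [375.8 119.5] [0.6054 0.085  0.045 ]
dial_grip 0.67 [314.4 201. ] [0.5751 0.0096 0.069 ]
```

View pics/w4.png

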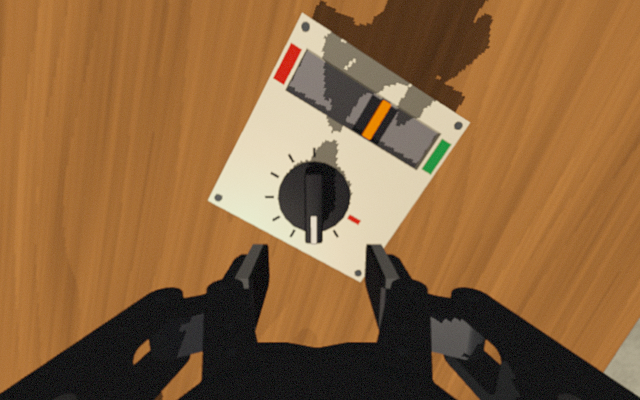

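>>> step_arm(series=[0,0,0.03,0,0,0,0.06,0,0,0,0.085,0,0,0,0.1,0,0,0,0.112,0,0,0,0.112,0])

```text
time: 9.95
tool_pos: [0.5769, 0.0076, 0.0571]
tcp_rot: [-1.868, -2.525, 0.001]
wrist_force: [-0.2, -0.0, 0.4]
width: 0.548
grip_force: 0.0
```

>>> step_arm(series=[0,0,0,0,0,0,0,0,0,0,0,0,0,0,0,0], gripper=0, newtons=30)

```text
time: 10.45
tool_pos: [0.5758, 0.0066, 0.059]
tcp_rot: [-1.867, -2.524, 0.004]
wrist_force: [-7.1, -3.1, 6.8]
width: 0.158
grip_force: 33.4
```

>>> step_arm(series=[0,-0.001,-0.002,0,0,-0.002,-0.004,0,0,-0.002,-0.004,0])

```text
time: 10.82
tool_pos: [0.5755, 0.0066, 0.0592]
tcp_rot: [1.868, 2.525, 0.001]
wrist_force: [8.3, -1.7, -21.2]
width: 0.157
grip_force: 30.9
```

>>> step_arm(series=[0,0.001,0.003,0,0,0.001,0.003,0])

```text
time: 11.08
tool_pos: [0.5757, 0.0067, 0.0591]
tcp_rot: [-1.868, -2.525, 0.002]
wrist_force: [-2.5, -3.6, 0.1]
width: 0.154
grip_force: 33.9
```

>>> step_arm(series=[0,0,0,0.12,0,0,0,0.24,0,0,0,0.36,0,0,0,0.48,0,0,0,0.53,0,0,0,0.53])

```text
time: 11.82
tool_pos: [0.5755, 0.0066, 0.059]
tcp_rot: [-2.464, -1.949, 0.002]
wrist_force: [-4.0, -3.9, 0.0]
width: 0.163
grip_force: 34.0
```

```bash
python3 - <<'E'
from h import *
s=monitor.read_state(); print(s['time'],s['tool_pos'],s['wrist_force'],s['torque'],s['grip_force'],s['width'],'yaw_y',R.from_rotvec(s['tcp_rot']).as_matrix()[:2,1],s['q'])
E
```

```text
11.825 [0.5755456  0.00663594 0.05904883] [-4.01836092 -3.91611299  0.02522105] [-0.58960154  0.69093996  0.01220684] 33.97431671619415 0.1626238251744765 yaw_y [ 0.97313554 -0.23023031] [-3.13386432e-02  2.44803254e-01  1.97158878e+00 -8.39780139e-04
  9.26469491e-01  2.01480185e-01]
```

>>> step_arm(series=[0,0,0,0.13,0,0,0,0.26,0,0,0,0.39,0,0,0,0.52,0,0,0,0.65,0,0,0,0.78,0,0,0,0.91,0,0,0,1.04])

```text
time: 12.82
tool_pos: [0.5754, 0.0068, 0.059]
tcp_rot: [3.107, 0.461, -0.003]
wrist_force: [-4.9, -3.8, 0.9]
width: 0.156
grip_force: 34.1
```

>>> step_arm(series=[0,0,0,0,0,0,0,0])

```text
time: 13.08
tool_pos: [0.5754, 0.0068, 0.059]
tcp_rot: [3.106, 0.468, -0.003]
wrist_force: [-4.3, -3.5, 0.3]
width: 0.158
grip_force: 34.1
```

```bash
python3 - <<'E'
from h import *
s=monitor.read_state(); print(s['time'],s['tool_pos'],s['wrist_force'],s['torque'],s['grip_force'],s['width'],'yaw_y',R.from_rotvec(s['tcp_rot']).as_matrix()[:2,1],s['q'])
E
```

```text
13.075 [0.57538702 0.00679721 0.05902773] [-4.30426209 -3.4528176   0.26010773] [-0.4433505   0.69254519 -0.02055598] 34.09912705421448 0.157669874501174 yaw_y [ 0.29455865 -0.9556334 ] [-3.12166704e-02  2.44781197e-01  1.97166397e+00 -5.29918474e-04
  9.26794200e-01  1.24090441e+00]
```

>>> step_arm(series=[0,0,0,0,0,0,0,0,0,0,-0.02,0,0,0,-0.06,0,0,0,-0.11,0,0,0,-0.16,0,0,0,-0.16,-0.12], gripper=0.55)

```text
time: 13.95
tool_pos: [0.5806, 0.0071, 0.2273]
tcp_rot: [3.069, 0.656, 0.021]
wrist_force: [0.6, -0.5, -0.7]
width: 0.552
grip_force: 0.0
```

>>> step_arm(series=[0,0,0,-0.18,0,0,0,-0.36,0,0,0,-0.54,0,0,0,-0.72,0,0,0,-0.927,0,0,0,-0.927,0,0,0,-0.927], gripper=0)

```text
time: 14.82
tool_pos: [0.5766, 0.0072, 0.2198]
tcp_rot: [2.46, 1.953, 0.002]
wrist_force: [-0.3, 0.2, -0.1]
width: 0.0
grip_force: 0.0
```

```bash
python3 - <<'E'
from h import *
s=monitor.read_state(); print(s['time'],s['tool_pos'],s['wrist_force'],s['width'],'yaw_y',R.from_rotvec(s['tcp_rot']).as_matrix()[:2,1],s['q'][5])
p=shot('wrist','w5.png')
for n,z in [('lock_rib',.045),('dial_grip',.069)]:
    for r in viewer.spot_point(p,n)[:2]: print(n,round(r['score'],2),np.round(r['point'],1),np.round(ray(p,r['point'],z),4))
E
```

```text
14.825 [0.57656077 0.00715571 0.21976387] [-0.28419927  0.2484185  -0.09982977] 4.730340932806305e-05 yaw_y [ 0.97399471 -0.22656704] 0.19768471539450447
lock_rib 0.76 [328.5 103.5] [0.6064 0.0857 0.045 ]
dial_grip 0.84 [314.7 193.8] [0.5743 0.007  0.069 ]
```

View pics/w5.png

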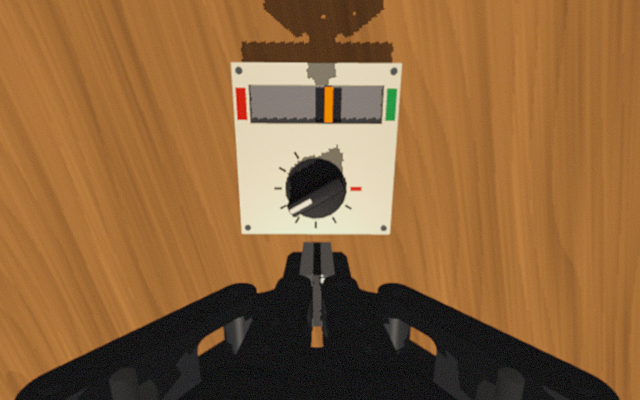

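>>> step_arm(series=[0.03,0.015,0.02,0,0.06,0.03,0.04,0,0.0834,0.041,0.08,0,0.0834,0.041,0.12,0,0.0834,0.041,0.15,0,0.0834,0.041,0.165,0,0.0834,0.041,0.174,0,0.0834,0.041,0.1805,0])

```text
time: 15.98
tool_pos: [0.6358, 0.0791, 0.039]
tcp_rot: [2.457, 1.956, 0.002]
wrist_force: [0.8, 0.3, -0.1]
width: -0.001
grip_force: 0.0
```

>>> step_arm(series=[0,-0.004,0,0,0,-0.008,0,0,0,-0.012,0,0,0,-0.016,0,0,0,-0.02,0,0,0,-0.024,0,0,0,-0.028,0,0,0,-0.032,0,0])

```text
time: 16.98
tool_pos: [0.6039, 0.0864, 0.0386]
tcp_rot: [2.457, 1.956, 0.001]
wrist_force: [3.0, -0.4, 1.7]
width: 0.0
grip_force: 1.2
```

>>> step_arm(series=[0,-0.003,0,0,0,-0.006,0,0,0,-0.008,0,0,0,-0.009,0,0,0,-0.01,0,0])

```text
time: 17.6
tool_pos: [0.5942, 0.0887, 0.0385]
tcp_rot: [2.458, 1.957, 0.001]
wrist_force: [2.2, -0.2, 3.1]
width: 0.0
grip_force: 1.8
```

>>> step_arm(series=[0,-0.001,0,0,0,-0.002,0,0,0,-0.002,0,0])

```text
time: 17.98
tool_pos: [0.5935, 0.0889, 0.0386]
tcp_rot: [2.456, 1.956, 0.004]
wrist_force: [6.5, -0.7, -0.4]
width: 0.002
grip_force: 3.0
```

>>> step_arm(series=[0,-0.001,0,0,0,-0.001,0,0])

```text
time: 18.23
tool_pos: [0.5934, 0.0889, 0.0387]
tcp_rot: [2.455, 1.955, 0.006]
wrist_force: [7.7, -0.8, -2.0]
width: 0.002
grip_force: 4.1
```

>>> step_arm(series=[0,0.007,0,0,0,0.007,0,0,0,0.007,-0.04,0,0,0.007,-0.09,0,0,0,-0.14,0,-0.03,0,-0.18,0,-0.06,0,-0.18,0,-0.06,0,-0.18,0])

```text
time: 19.23
tool_pos: [0.5759, 0.0292, 0.2177]
tcp_rot: [-2.459, -1.953, 0.004]
wrist_force: [-0.1, -0.0, -1.0]
width: -0.001
grip_force: 0.0
```

```bash
python3 - <<'E'
from h import *
s=monitor.read_state(); print(s['time'],s['tool_pos'],s['wrist_force'],s['width'])
p=shot('wrist','w6.png')
for n,z in [('lock_rib',.045),('dial_grip',.069)]:
    for r in viewer.spot_point(p,n)[:2]: print(n,round(r['score'],2),np.round(r['point'],1),np.round(ray(p,r['point'],z),4))
E
```

```text
19.225 [0.57593614 0.02924428 0.21771498] [-0.10457215 -0.02346143 -0.99086775] -0.0007731314352423357
dial_grip 0.66 [321.1 214.8] [0.5745 0.0076 0.069 ]
```

View pics/w6.png

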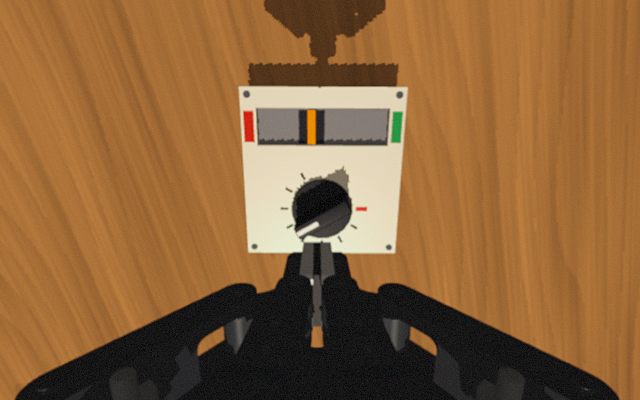

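```bash
python3 -c "
from workcell import job
print(job.finish_job())"
```

```text
the job is handed in; nothing more can be done
None
```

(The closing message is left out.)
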